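Set the light box brightness, then switch it on

ROBOT

A 6-joint arm with a two-finger parallel gripper is mounted at the origin on the work surface. World frame = base frame: x ahead of the robot, y to its left, z up, the work surface at z = 0. Lengths are in m, angles in rad, forces in N, time in s.
With the tool pointing down it reaches from about 0.25 to 0.725 m from the base axis. Payload 9.7 kg.
Tool frame: the origin (TCP) lies at the very end of the fingers, on their centre line; the grasp point (between the pads) lies bot.pinch_z behind it (bot.pinch_z is the distance from the TCP to the grasp point, in m); z points along the fingers, y is the direction in which the jaws open and shut (so a half turn about z gives the same grasp; the last joint's range is limited). The gripper opens to 85 mm and grips with 20 to 120 N. Pads are 22 mm wide; open, the fingers measure 114 mm over their backs; the gripper's body (76 mm by 85 mm) begins 54 mm behind the grasp point. The pads swing forward as they close: fully open they stand 13 mm farther back than shut.
Start: joints at [1.167, 0.087, 0.176, 1.66, 0, 1.571], TCP at [0.216, 0.506, 0.231] pointing down, gripper open.
Joint ranges: [-3.13, 3.13], [-0.85, 1.81], [-1.15, 1.24], [-2.2, 2.28], [-1.44, 1.52], [-3.14, 3.14]. Speed limits (rad/s): [2.22, 2.22, 2.57, 3.14, 3.14, 3.14].

INTERFACE

Orientations are given as [roll, pitch, yaw] about the fixed x, y, z axes, in that order (R = Rz(yaw) Ry(pitch) Rx(roll)).
In Python, from station import bot, eyes, workorder gives the robot as it stands.
- The arm moves only by the tool jog_arm, never from a script. Its argument "moves" is a list of rows, each a list of 4 numbers: the shift along the world's x, y, z in m, then the turn about the world's z in degrees. In form: [[dx, dy, dz, roll], ...]. A call has 1 to 20 rows; each row is the pose to reach, as a shift and turn from the pose commanded when the call began; what a row does not reach only later rows make up. A row lasts 1/12 s, in which the tool goes at most 41.7 mm and 7.16 degrees, less where a joint would pass 70% of its speed; a pose out of reach is approached as far as the arm can. A call with a gripper value outside its range is refused whole. "fingers" is the opening, from -1 (shut) to 1 (fully open), so that 0 is half open, set as the call begins (left out, the last holds). The fingers move at their own pace and stop on an object; "force" is the grip in N (left out, the last holds). Time passes only in rows, so rows that repeat a pose let the fingers close. It gives the time, the measured TCP pose, the force and the opening at its end, in the units of the state.
- bot.state(): the state, without advancing time (a new reading comes with each control period).
- eyes.grab_frame(name): name is "scene" or "top" or "wrist"; returns (picture, depth): 400x640x3 uint8, red, green, blue; 400x640 float32, m along the optical axis (not along the pixel's ray), 0 where there is no reading.
- eyes.camera_params(name): a dict with "fx", "fy", "cx", "cy" (pixels), "eye" and "orientation" of the camera in the world. Camera axes: x right, y down, z forward; pixel columns grow to the right and rows downward; lengths in m; the calibration is good to about 2 mm. A picture is of the moment at which its call begins: read the wrist's pose just before it. camera_params takes no time and is no camera call; for the wrist camera it gives the pose at the moment of the call.
- workorder.finish_job(): hands the job in, once; it reports no verdict.
The state is a dict: "time": time; "joints": joint angles; "qd": joint speeds; "effort": joint torques, N m; "ee_pos": TCP position; "tcp_rot": TCP orientation; "contact_force": force on the tool from outside, world axes, zero at the start; "wrist_torque": the same for the moment, N m; "opening": finger opening in m.
Only numpy, scipy, OpenCV 4.12 (cv2) and the standard library are available. Lean on these libraries where they do the work, as an engineer would, in place of code of your own. Each camera call takes 0.05 s, during which the arm holds its last target.

TASK

Get the light box ready for viewing the porcelain sherd: with a fingertip, gently push the selector's lever round clockwise, counting the clicks, to its fifth brightness step (the orange mark) and leave it clicked in there. Only then press the green-dotted end of the chrome rocker down until the rocker has gone all the way over, and leave both controls. Do not pinch or twist the lever between the fingers, and leave the finds and the ruler lying where they are on the glass.

Things in the scene. Friction and masses are not known exactly. Their poses are not given: they have to be found in the camera images.
- lightbox: Grey light box, fixed, 360 mm (its x) by 440 mm (its y) by 60 mm high; origin at the centre of its underside. Its -x side is the front, towards the robot: the front 139 mm of the flat top is the control apron with selector and rocker side by side (105 mm left and right of the middle, either way round); behind it lies the pale lit panel with the finds, flush with the apron.
- selector_plate: Round black plate of the selector, 132 mm across and 4 mm thick, lying on the apron; origin at the centre of its underside, on the turning axis. It has the light box's axes. Seven marks at 57 mm from the axis show the steps 1 to 7, 30 degrees apart, widening clockwise (seen from above): step 1 lies in the plate's +y direction, step 4 in +x, step 7 in -y. All are white but step 5, which is orange.
- selector (a joint): Angle of the selector lever in rad, growing clockwise seen from above: 0 = step 1, then 0.524 for each click; step 5 = 2.094; stops just past step 7 (3.142). A sprung detent pulls it into the nearest step once pushed past half-way between two (it jumps ahead of the finger, and stays in the step); about 0.1 N m to pass from step to step, that is 2 to 4 N at 35 mm from the axis. It starts at step 1, 2 or 3.
- selector_axis (a point): Point on the selector's turning axis at the height of the lever's top, 32 mm above the underside of the plate. The aluminium lever is a bar 12 mm wide with upright sides, from 11 mm to 32 mm above the underside of the plate, reaching 48 mm from the axis at its pointing end (red line on top) and 18 mm on the other side. Below it is a round skirt of 20 mm radius, 11.5 mm above the underside of the plate at its top.
- selector_tip (a point): Pointing end of the lever: 48 mm from the axis, half-way up the lever.
- rocker_plate: Black plate of the rocker switch, 76 mm (x) by 56 mm (y) by 4 mm, lying on the apron; origin at the centre of its underside; it has the light box's axes. A green dot marks its near end (-x), the ON end.
- rocker (a joint): Tilt of the chrome rocker in rad: 0 = off (near, green-dotted half raised), 0.28 = on (near half pressed down level, far half raised). Stays where it is left; takes about 3 N at the pressing point.
- rocker_press (a point): Point on top of the rocker's near half where it is pressed, 19 mm from its pivot, by the green dot. Moves with the rocker: 15 mm above the underside of the rocker plate when off, 10 mm when on. The rocker is 52 mm long (along the plate's x), 34 mm wide.
- sherd: Pale translucent porcelain sherd, slightly curved, about 50 by 70 mm, 11 mm high, loose on the glass; origin at the centre of its underside. Leave alone.
- flake: Brown flint flake, about 55 by 35 mm, 11 mm high, loose on the glass; origin at the centre of its underside. Leave alone.
- bead: Turquoise faience bead lump, about 34 by 36 mm, 25 mm high, loose on the glass; origin at the centre of its underside. Leave alone.
- ruler: Steel ruler 200 mm (its y) by 30 mm by 3 mm, loose on the glass behind the finds; origin at the centre of its underside. Leave alone.

How it is judged:
By the outcome, as a careful person would: the job done as asked, in the order asked, and still so for the second after the job is handed in, with the robot touching nothing.
It also fails if it takes over 58 s, if anything falls off the work surface, if the arm or the gripper's body presses on something with over 40 N, if the wrist force passes 120 N, or if a joint passes its speed limit or range.

## Working session

There is one attempt and no reset: what is moved stays moved. The work goes in short steps, Python scripts to look and compute and a tool call to move; the robot and the scene stay as the last step left them, time stands still between calls to the robot, and variables do not carry over. Pictures are saved under pics/ and viewed, and the job is handed in when it is done.

Besides the shell and the picture viewer there is one more tool, called after "Emit:" as name(argument=value, ...) on one line, values as JSON. jog_arm: Moves the arm, as the interface text tells. Its arguments: {"type":"object","properties":{"moves":{"type":"array"},"fingers":{"type":"number"},"force":{"type":"number"}},"required":["moves"]}

```bash
mkdir -p pics; ls
python3 - <<'E'
from station import bot, eyes, workorder
import cv2, numpy as np
print(bot.state()); print(bot.pinch_z)
for n in ("top","scene"):
    im,d=eyes.grab_frame(n); cv2.imwrite(f"pics/{n}0.png",im[:,:,::-1]); np.save(f"pics/{n}0.npy",d); print(n,eyes.camera_params(n))
E
```

```text
pics
{'time': 0.0, 'joints': array([1.16699157e+00, 8.74459991e-02, 1.75106930e-01, 1.65979297e+00,
       7.48532066e-06, 1.57083476e+00]), 'qd': array([-0.00134851, -0.00252414,  0.00191425, -0.00298305, -0.000747  ,
        0.00058945]), 'effort': array([ 3.88774852e-04, -5.20381773e+01,  4.64801037e+01,  1.63386570e-02,
       -8.14322152e-05, -3.09521880e-06]), 'ee_pos': array([0.21601098, 0.50554812, 0.23057685]), 'tcp_rot': array([-3.14025694e+00, -7.43397279e-06,  2.73774945e+00]), 'contact_force': array([-0.7592866 ,  0.43241959,  0.47416626]), 'wrist_torque': array([ 0.04434311,  0.01363473, -0.03270623]), 'opening': 0.08547262715854047}
0.0187
top {'fx': 457.42348723370196, 'fy': 457.42348723370196, 'cx': 321.63798134122936, 'cy': 197.71520205579984, 'eye': array([0.57455788, 0.02625197, 0.80449423]), 'orientation': array([-3.046028  ,  0.02644796, -1.55896302])}
scene {'fx': 427.3434941557471, 'fy': 427.3434941557471, 'cx': 320.8297763546816, 'cy': 197.1403366964272, 'eye': array([ 1.06742597, -0.41085026,  0.47226976]), 'orientation': array([-2.13970537,  0.0107849 ,  0.77878918])}
```

View pics/top0.png

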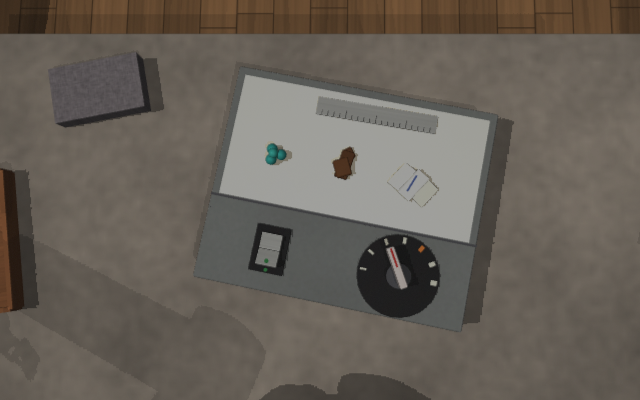

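View pics/scene0.png

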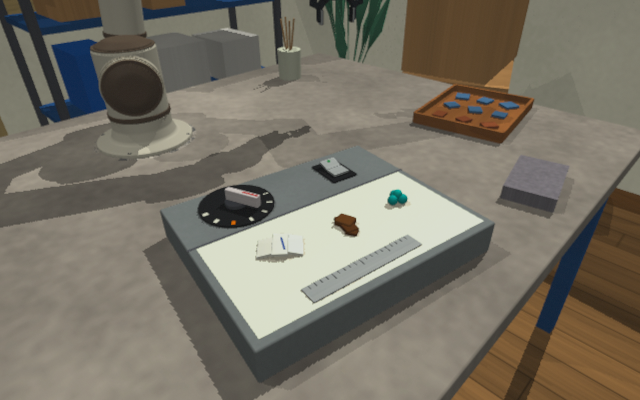

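Run:
```python
import cv2
im=cv2.imread("pics/top0.png")
a=im[220:325,345:450]; cv2.imwrite("pics/c1.png",cv2.resize(a,None,fx=5.5,fy=5.5,interpolation=cv2.INTER_CUBIC))
a=im[215:285,240:310]; cv2.imwrite("pics/c2.png",cv2.resize(a,None,fx=8,fy=8,interpolation=cv2.INTER_CUBIC))
```

```text
(no output)
```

View pics/c1.png

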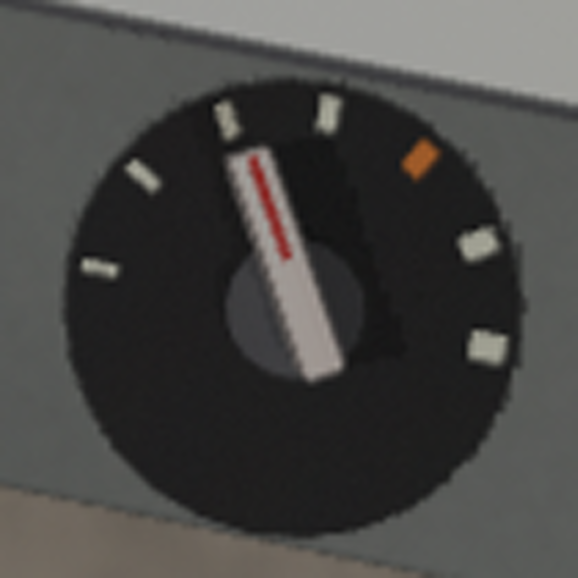

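View pics/c2.png

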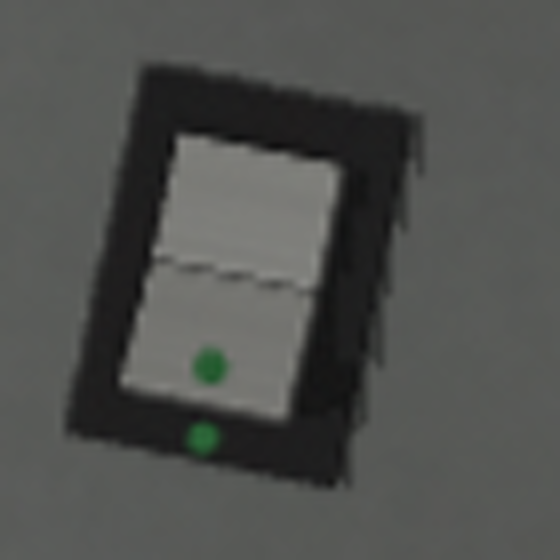

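```bash
cat > h.py <<'E'
import numpy as np, cv2
from station import bot, eyes
from scipy.spatial.transform import Rotation as R
def cast(uv,z,p):
    uv=np.atleast_2d(uv).astype(float)
    d=np.c_[(uv[:,0]-p['cx'])/p['fx'],(uv[:,1]-p['cy'])/p['fy'],np.ones(len(uv))]
    d=d@R.from_euler('xyz',p['orientation']).as_matrix().T
    return p['eye']+d*((z-p['eye'][2])/d[:,2])[:,None]
def proj(P,p):
    q=(np.atleast_2d(P)-p['eye'])@R.from_euler('xyz',p['orientation']).as_matrix()
    return np.c_[q[:,0]/q[:,2]*p['fx']+p['cx'],q[:,1]/q[:,2]*p['fy']+p['cy']]
def px(a,f,o): return (np.array(a)+.5)/f-.5+np.array(o)
E
python3 - <<'E'
from h import *
from scipy.optimize import least_squares
p=eyes.camera_params("top")
m=px([(99,267),(143,175),(228,119),(329,113),(421,160),(479,244),(487,347)],5.5,(345,220))
M=cast(m,0.064,p)
def pos(v,k=np.arange(7)):
    a=v[2]+np.pi/2-k*np.pi/6   # world angle; v[2]=box yaw
    return np.c_[v[0]+.057*np.cos(a),v[1]+.057*np.sin(a)]
s=least_squares(lambda v:(pos(v)-M[:,:2]).ravel(),[.45,-.1,0]); v=s.x
print("axis",v,"res mm",np.abs(s.fun).max()*1000)
tip=cast(px([(248,150)],5.5,(345,220)),0.092,p)[0]; tail=cast(px([(325,375)],5.5,(345,220)),0.092,p)[0]
d=tip-tail; print("tip",tip,"lever ang rel box", np.degrees(np.arctan2(d[1],d[0])-v[2]),np.hypot(*d[:2]))
c=cast(px([(145,68),(420,115),(345,487),(70,430)],8,(240,215)),.064,p); print(c, c.mean(0),np.linalg.norm(np.diff(c,axis=0),axis=1))
print("dot",cast(px([(211,366)],8,(240,215)),.075,p),cast(px([(203,438)],8,(240,215)),.064,p))
b=cast([(239,66),(497,113),(464,331),(194,276)],.06,p);print("box",b,b.mean(0),np.linalg.norm(np.diff(b,axis=0),axis=1))
for k in('x',):pass
Rz=lambda a:np.array([[np.cos(a),-np.sin(a)],[np.sin(a),np.cos(a)]])
print("rocker predicted from selector", v[:2]+Rz(v[2])@[0,.21])
D=np.load("pics/top0.npy")
for u,w in [(398,280),(392,255),(268,240),(265,262),(330,260),(300,230)]:
    z=D[w,u]; q=np.array([(u-p['cx'])/p['fx']*z,(w-p['cy'])/p['fy']*z,z]); print((u,w),p['eye']+R.from_euler('xyz',p['orientation']).as_matrix()@q)
E
```

```text
axis [ 0.52212483 -0.07615971 -0.190813  ] res mm 0.3179229575770437
tip [ 0.56743414 -0.06003982  0.092     ] lever ang rel box 29.813553036491356 0.0654730882305241
[[0.60300532 0.15009326 0.064     ]
 [0.59410431 0.09397705 0.064     ]
 [0.51949122 0.10770637 0.064     ]
 [0.53006394 0.16340985 0.064     ]] [0.5616662  0.12879663 0.064     ] [0.05681776 0.07586572 0.05669798]
dot [[0.54366483 0.13361844 0.075     ]] [[0.52883126 0.13651387 0.064     ]]
box [[ 0.8680649   0.18917054  0.06      ]
 [ 0.78864546 -0.24065046  0.06      ]
 [ 0.43646397 -0.18049455  0.06      ]
 [ 0.51630927  0.25225237  0.06      ]] [0.6523709  0.00506947 0.06      ] [0.43709671 0.35728216 0.44005133]
rocker predicted from selector [0.56195284 0.13002887]
(398, 280) [ 0.51717986 -0.07248776  0.09296244]
(392, 255) [ 0.55503197 -0.06348085  0.09270161]
(268, 240) [0.57580054 0.13148039 0.07217477]
(265, 262) [0.54096834 0.13512357 0.07449723]
(330, 260) [0.54481977 0.03210647 0.05878527]
(300, 230) [0.59266029 0.0814702  0.05870668]
```

The selector lever is at step 3, pointing at the third mark with its tip at px (390,247). The orange step 5 mark is at (421,249). The rocker plate is centred at about (268,249), with the green-dotted end nearer the robot. The measured sizes match the given ones, so two clicks are needed.

Emit:
jog_arm(moves=[[0.331, -0.547, 0, -48], [0.331, -0.547, 0, -48], [0.331, -0.547, 0, -48], [0.331, -0.547, 0, -48], [0.331, -0.547, 0, -48], [0.331, -0.547, 0, -48], [0.331, -0.547, 0, -48], [0.331, -0.547, 0, -48], [0.331, -0.547, 0, -48], [0.331, -0.547, 0, -48], [0.331, -0.547, 0, -48], [0.331, -0.547, 0, -48], [0.331, -0.547, 0, -48], [0.331, -0.547, 0, -48], [0.331, -0.547, 0, -48], [0.331, -0.547, 0, -48], [0.331, -0.547, 0, -48], [0.331, -0.547, 0, -48], [0.331, -0.547, -0.05, -48], [0.331, -0.547, -0.1, -48]], fingers=-1, force=20)

```text
time: 1.77
ee_pos: [0.5481, -0.0402, 0.1494]
tcp_rot: [3.136, 0.002, 1.901]
contact_force: [0.4, 0.8, -0.9]
opening: 0.0
```

Emit:
jog_arm(moves=[[0, 0, -0.02, 0], [0, 0, -0.02, 0], [0, 0, -0.02, 0]])

```text
time: 2.02
ee_pos: [0.5462, -0.04, 0.128]
tcp_rot: [-3.14, -0.001, 1.902]
contact_force: [0.7, -0.9, -0.3]
opening: 0.0003
```

Run:
```python
from h import *
s=bot.state(); print(s['ee_pos'],s['tcp_rot'],s['contact_force'])
for n in("scene","wrist"):
    im,d=eyes.grab_frame(n); p=eyes.camera_params(n)
    if n=="scene":
        t=proj(s['ee_pos'],p)[0]; print("tcp px",t)
        x,y=int(t[0])-60,int(t[1])-50
        c=cv2.resize(im[y:y+80,x:x+110],None,fx=7,fy=7,interpolation=cv2.INTER_CUBIC); print(x,y)
        cv2.imwrite("pics/s1.png",c[:,:,::-1])
    else: cv2.imwrite("pics/w1.png",im[:,:,::-1]); print(p, proj(s['ee_pos'],p))
```

```text
[ 0.54618015 -0.04004513  0.1280377 ] [-3.14034538e+00 -6.82816991e-04  1.90153537e+00] [ 0.73963913 -0.86872421 -0.26014718]
tcp px [257.15059144 168.27596439]
197 118
{'fx': 336.03400121955593, 'fy': 336.03400121955593, 'cx': 319.59722969955567, 'cy': 195.66721604596938, 'eye': array([0.52315171, 0.02596854, 0.27158288]), 'orientation': array([ 2.85735479, -0.00361004,  0.33049364])} [[319.25967764 253.00305923]]
```

View pics/s1.png

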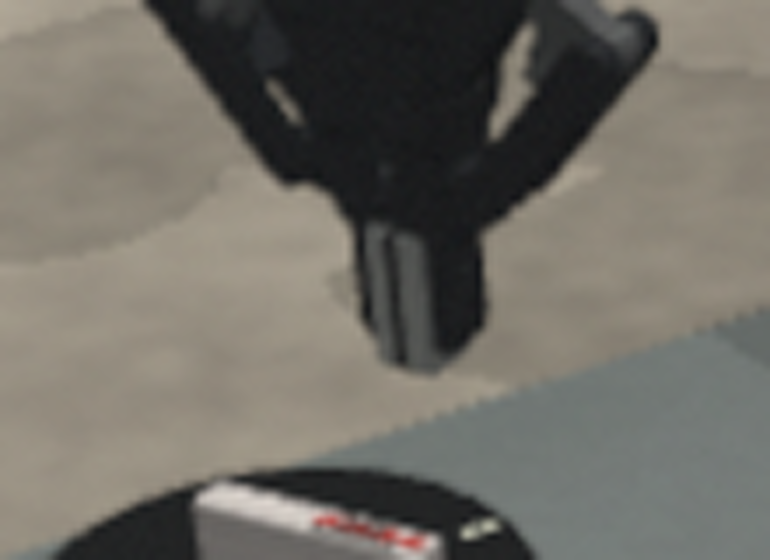

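View pics/w1.png

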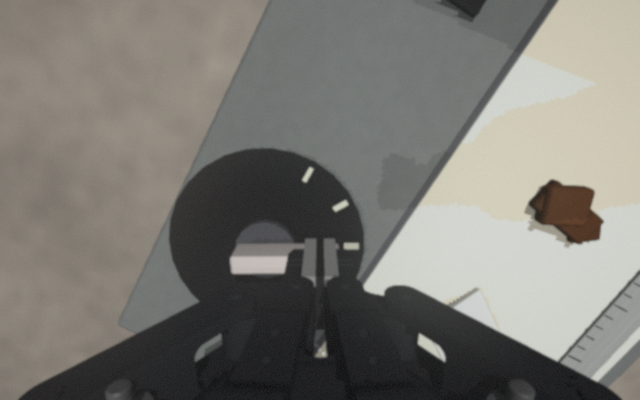

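The fingertip is narrow and its end matches the projected TCP, at crop (410,370) against a predicted (420,352). It is clear of the lever on the counter-clockwise side, so I'll descend beside the lever.

Emit:
jog_arm(moves=[[0.001, -0.001, -0.02, 0], [0.001, -0.001, -0.036, 0], [0.001, -0.001, -0.046, 0], [0.001, -0.001, -0.051, 0], [0.001, -0.001, -0.051, 0], [0.001, -0.001, -0.051, 0]])

```text
time: 2.62
ee_pos: [0.5486, -0.0422, 0.0781]
tcp_rot: [3.14, 0.0, 1.9]
contact_force: [-0.2, -0.4, 1.3]
opening: 0.0004
```

```bash
cat > snap.py <<'E'
import sys
from h import *
tag=sys.argv[1]
s=bot.state(); print(s['time'],s['ee_pos'],s['tcp_rot'],s['contact_force'])
im,d=eyes.grab_frame("scene"); im2,d2=eyes.grab_frame("top")
c=cv2.resize(im[130:240,180:320],None,fx=5,fy=5,interpolation=cv2.INTER_CUBIC)
cv2.imwrite(f"pics/s_{tag}.png",c[:,:,::-1]); 
c=cv2.resize(im2[215:325,340:460],None,fx=5,fy=5,interpolation=cv2.INTER_CUBIC)
cv2.imwrite(f"pics/t_{tag}.png",c[:,:,::-1])
A=np.array([.52212483,-.07615971]); y=-.190813
P=s['ee_pos'][:2]-A; c,s_=np.cos(-y),np.sin(-y); q=[c*P[0]-s_*P[1],s_*P[0]+c*P[1]]
print("box-frame rel axis mm",np.array(q)*1000, "tool x dir in box deg",np.degrees(s['tcp_rot'][2]-y))
E
python3 snap.py 2
```

```text
2.6167 [ 0.54856603 -0.04218092  0.07807385] [3.14048433e+00 4.61003492e-04 1.90013809e+00] [-0.1921101  -0.38277429  1.29230171]
box-frame rel axis mm [19.51697856 38.37684961] tool x dir in box deg 119.8026727052661
```

View pics/s_2.png

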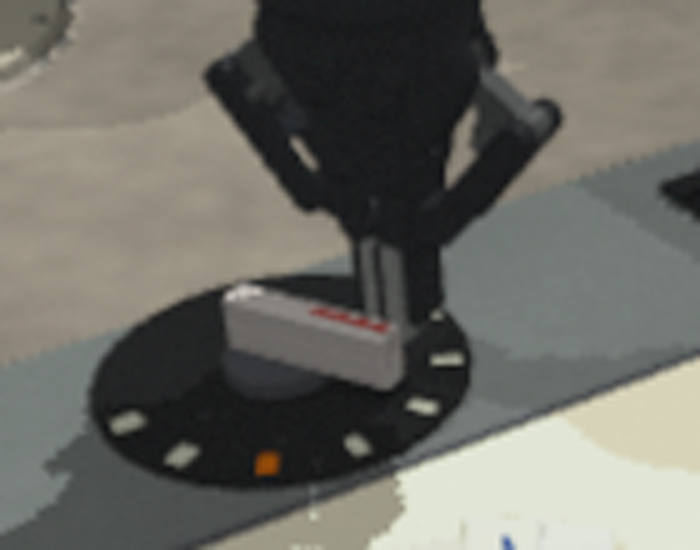

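```bash
cat > arc.py <<'E'
import sys
from h import *
s=bot.state()
A=np.array([.52212483,-.07615971]); y=-.190813
for phi in eval(sys.argv[1]):
    off=float(sys.argv[2]) if len(sys.argv)>2 else 17
    a=np.radians(phi)+y; T=A+np.array([35*np.cos(a)-off*np.sin(a),35*np.sin(a)+off*np.cos(a)])/1000
    print(phi,np.round(T-s['ee_pos'][:2],4),"turn",round(phi+90-np.degrees(s['tcp_rot'][2]-y),1))
E
python3 arc.py "range(30,-25,-3)"
```

```text
30 [ 0.0009 -0.0064] turn 0.2
27 [ 0.0023 -0.0079] turn -2.8
24 [ 0.0036 -0.0095] turn -5.8
21 [ 0.0049 -0.0111] turn -8.8
18 [ 0.006  -0.0127] turn -11.8
15 [ 0.0071 -0.0145] turn -14.8
12 [ 0.0081 -0.0163] turn -17.8
9 [ 0.0089 -0.0181] turn -20.8
6 [ 0.0097 -0.02  ] turn -23.8
3 [ 0.0104 -0.0219] turn -26.8
0 [ 0.011  -0.0239] turn -29.8
-3 [ 0.0115 -0.0259] turn -32.8
-6 [ 0.0118 -0.0279] turn -35.8
-9 [ 0.0121 -0.0299] turn -38.8
-12 [ 0.0123 -0.0319] turn -41.8
-15 [ 0.0123 -0.0339] turn -44.8
-18 [ 0.0123 -0.036 ] turn -47.8
-21 [ 0.0121 -0.038 ] turn -50.8
-24 [ 0.0118 -0.04  ] turn -53.8
```

Emit:
jog_arm(moves=[[0, -0.003, -0.001, 0], [0.001, -0.006, -0.001, 0], [0.002, -0.008, -0.001, -3], [0.0035, -0.0095, -0.001, -6], [0.005, -0.011, -0.001, -9], [0.005, -0.011, -0.001, -9]])

```text
time: 3.22
ee_pos: [0.5534, -0.0536, 0.0762]
tcp_rot: [3.141, -0.0, 1.74]
contact_force: [0.7, 0.7, 0.7]
opening: 0.0001
```

```bash
python3 snap.py 3
```

```text
3.2167 [ 0.55341105 -0.05355605  0.07623315] [ 3.14116016e+00 -9.73047597e-05  1.74038610e+00] [0.71233874 0.72896776 0.74767298]
box-frame rel axis mm [26.43143641 28.12706684] tool x dir in box deg 110.64955804957596
```

View pics/s_3.png

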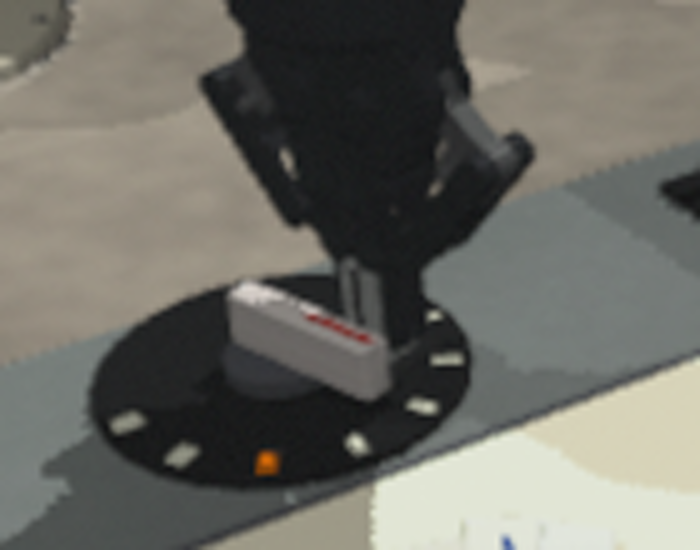

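View pics/t_3.png

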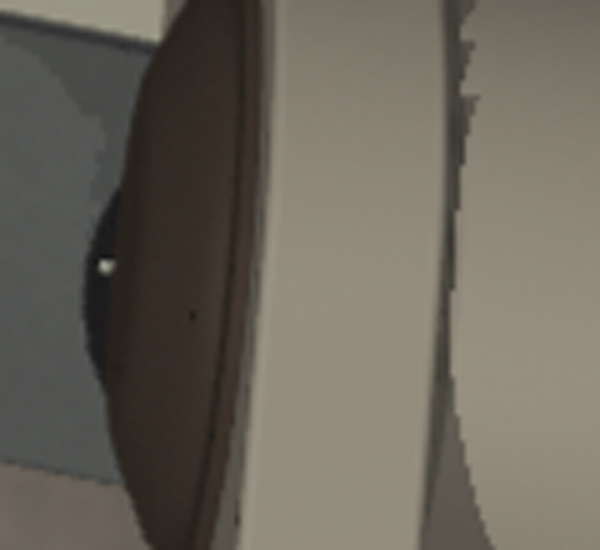

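The lever is following the finger with about 1 N of force; its tip has moved from crop (400,375) to (380,390). I'll go over the first half-way point.

Emit:
jog_arm(moves=[[0.001, -0.0015, 0, -3], [0.002, -0.0035, 0, -6], [0.003, -0.005, 0, -9], [0.004, -0.007, 0, -12], [0.004, -0.007, 0, -12], [0.004, -0.007, 0, -12]])

```text
time: 3.82
ee_pos: [0.5571, -0.0604, 0.076]
tcp_rot: [-3.142, 0.0, 1.536]
contact_force: [0.1, 0.1, -0.2]
opening: 0.0002
```

```bash
python3 snap.py 4
```

```text
3.8167 [ 0.55706624 -0.06037191  0.07595448] [-3.14156324e+00  1.40954374e-04  1.53596731e+00] [ 0.0578458   0.08043198 -0.20786897]
box-frame rel axis mm [31.312969   22.12814798] tool x dir in box deg 98.93722365955894
```

View pics/s_4.png

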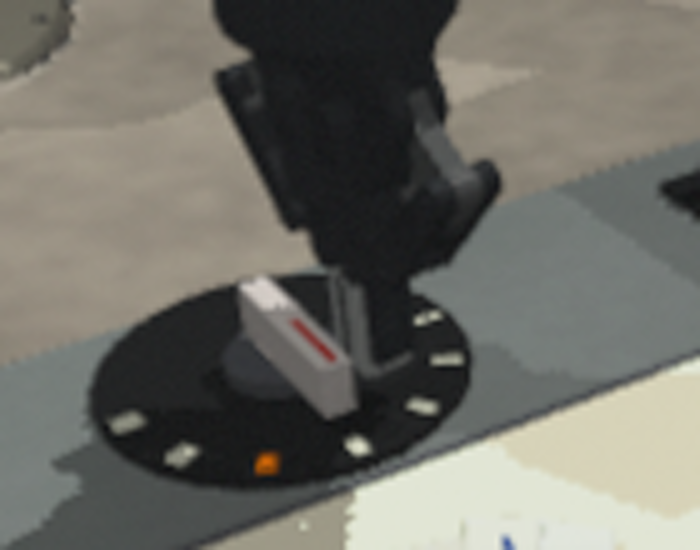

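The lever jumped to step 4: it points at the mark at (357,445), and the force is about 0. That is one click; next I'll push towards step 5 and stop short of half-way.

Emit:
jog_arm(moves=[[0.001, -0.002, 0, -3], [0.0015, -0.004, 0, -6], [0.002, -0.006, 0, -9], [0.0025, -0.008, 0, -12], [0.003, -0.01, 0, -15], [0.003, -0.012, 0, -18], [0.003, -0.012, 0, -18], [0.003, -0.012, 0, -18]])

```text
time: 4.58
ee_pos: [0.5601, -0.0722, 0.076]
tcp_rot: [3.141, -0.0, 1.222]
contact_force: [-0.4, 0.4, 0.1]
opening: -0.0001
```

```bash
python3 snap.py 5; python3 arc.py "[-9,-12,-15,-18,-20]"
```

```text
4.5833 [ 0.56013034 -0.0721575   0.07600332] [ 3.14145694e+00 -8.84199146e-05  1.22193091e+00] [-0.38000493  0.42027757  0.09773516]
box-frame rel axis mm [36.55667278 11.13758824] tool x dir in box deg 80.94426336377052
-9 [0.0007 0.    ] turn 0.1
-12 [ 0.0009 -0.002 ] turn -2.9
-15 [ 0.0009 -0.004 ] turn -5.9
-18 [ 0.0009 -0.0061] turn -8.9
-20 [ 0.0008 -0.0074] turn -10.9
```

View pics/s_5.png

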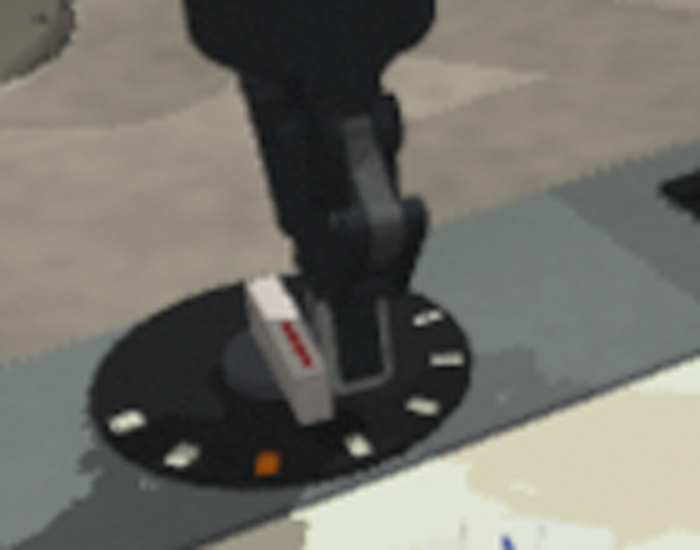

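The lever is now about 9° past step 4, with its tip at crop (315,415). I'll push just past half-way to step 5.

Emit:
jog_arm(moves=[[0.001, -0.001, 0, -1.5], [0.001, -0.002, 0, -3], [0.001, -0.003, 0, -4.5], [0.001, -0.004, 0, -6], [0.001, -0.005, 0, -7.5], [0.001, -0.006, 0, -9], [0.001, -0.0065, 0, -10], [0.001, -0.0065, 0, -10]])

```text
time: 5.35
ee_pos: [0.561, -0.079, 0.0759]
tcp_rot: [3.142, 0.0, 1.043]
contact_force: [-0.0, 0.1, -0.6]
opening: 0.0004
```

```bash
python3 snap.py 6
```

```text
5.35 [ 0.56104054 -0.07897126  0.07591465] [3.14159148e+00 2.50280494e-04 1.04306617e+00] [-0.04281026  0.05405115 -0.59981657]
box-frame rel axis mm [38.74263698  4.62011956] tool x dir in box deg 70.69606863482828
```

View pics/s_6.png

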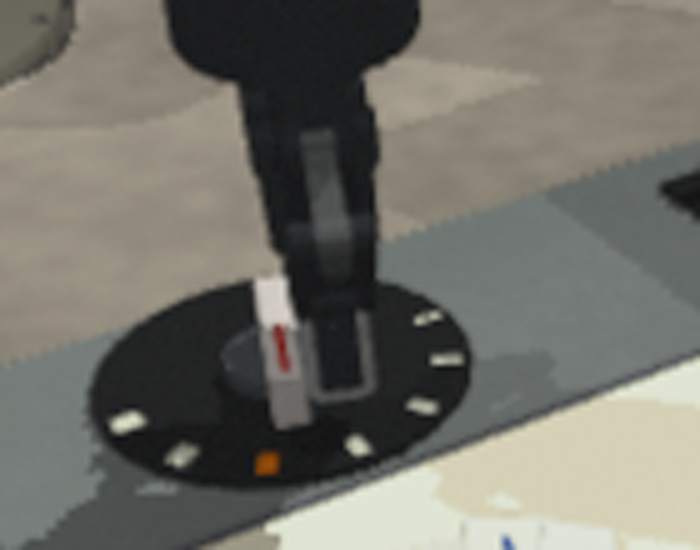

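```bash
cat > lev.py <<'E'
from h import *
A=np.array([.52212483,-.07615971]); y=-.190813
p=eyes.camera_params("scene")
for phi in (0,-10,-15,-18,-20,-25,-30):
    a=np.radians(phi)+y; u=np.array([np.cos(a),np.sin(a)])
    P=[np.r_[A+.048*u,.092],np.r_[A-.018*u,.092]]
    print(phi,np.round((proj(P,p)-[180,130]+.5)*5,0).tolist())
E
python3 lev.py
```

```text
0 [[333.0, 363.0], [248.0, 278.0]]
-10 [[308.0, 370.0], [257.0, 276.0]]
-15 [[296.0, 373.0], [261.0, 275.0]]
-18 [[288.0, 375.0], [264.0, 274.0]]
-20 [[282.0, 375.0], [266.0, 274.0]]
-25 [[269.0, 377.0], [271.0, 274.0]]
-30 [[256.0, 378.0], [275.0, 273.0]]
```

The lever has not jumped yet; by projection it is at about -17 to -19° in the box frame. I'll nudge it a little further.

Emit:
jog_arm(moves=[[0, -0.001, 0, -1.5], [0, -0.002, 0, -3], [0, -0.002, 0, -3], [0, -0.002, 0, -3]])

```text
time: 5.78
ee_pos: [0.5611, -0.0808, 0.0759]
tcp_rot: [-3.142, 0.0, 0.992]
contact_force: [0.2, -0.8, 0.0]
opening: 0.0002
```

```bash
python3 snap.py 7
```

```text
5.7833 [ 0.56109582 -0.08081741  0.07593797] [-3.14158793e+00  3.73003926e-05  9.92189452e-01] [ 0.24836608 -0.77275468  0.02446569]
box-frame rel axis mm [39.14704643  2.81796843] tool x dir in box deg 67.78104762843171
```

View pics/s_7.png

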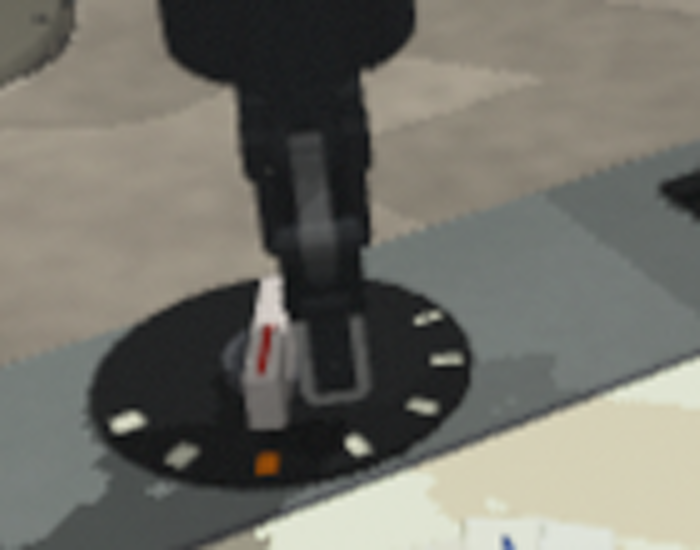

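The lever jumped to the orange mark, with its top tip at (262,380) and the mark at (267,463). Now I'll back off and lift.

Emit:
jog_arm(moves=[[0.002, 0.003, 0, 0], [0.004, 0.006, 0, 0], [0.0045, 0.0065, 0.02, 0], [0.0045, 0.0065, 0.05, 0], [0.0045, 0.0065, 0.08, 7], [0.0045, 0.03, 0.08, 14], [-0.008, 0.07, 0.08, 22], [-0.018, 0.11, 0.08, 22], [-0.018, 0.15, 0.08, 22], [-0.018, 0.19, 0.08, 22], [-0.018, 0.214, 0.07, 22], [-0.018, 0.214, 0.05, 22], [-0.018, 0.214, 0.03, 22], [-0.018, 0.214, 0.03, 22], [-0.018, 0.214, 0.03, 22]])

```text
time: 7.13
ee_pos: [0.5424, 0.1335, 0.1054]
tcp_rot: [-3.14, 0.001, 1.377]
contact_force: [0.4, -0.5, -0.4]
opening: -0.0004
```

```bash
cat > snap2.py <<'E'
import sys
from h import *
tag=sys.argv[1]
s=bot.state(); print(s['time'],s['ee_pos'],s['tcp_rot'],s['contact_force'])
im,d=eyes.grab_frame("scene"); im2,d2=eyes.grab_frame("top")
cv2.imwrite(f"pics/sf_{tag}.png",im[:,:,::-1])
c1=cv2.resize(im[130:240,180:290],None,fx=5,fy=5,interpolation=cv2.INTER_CUBIC)
c=cv2.resize(im[100:200,290:380],None,fx=6,fy=6,interpolation=cv2.INTER_CUBIC)
cv2.imwrite(f"pics/s_{tag}.png",c[:,:,::-1]); cv2.imwrite(f"pics/l_{tag}.png",c1[:,:,::-1])
cv2.imwrite(f"pics/tf_{tag}.png",im2[:,:,::-1])
E
python3 snap2.py 8
```

```text
7.1333 [0.54244692 0.13346945 0.1053729 ] [-3.13973265e+00  7.98947846e-04  1.37690277e+00] [ 0.44810204 -0.47301623 -0.37492599]
```

View pics/s_8.png

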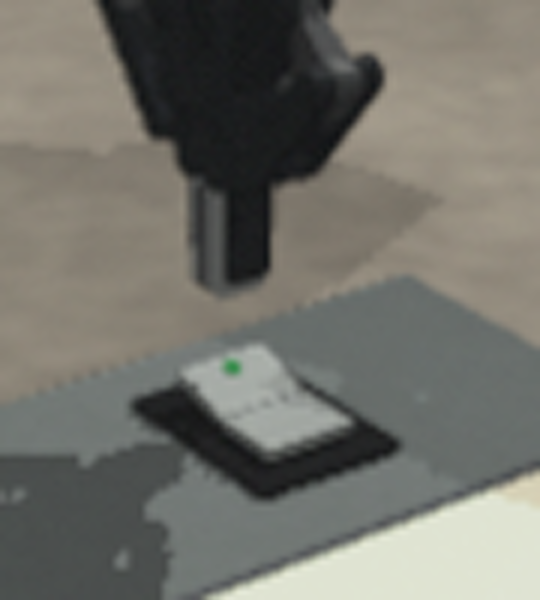

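View pics/tf_8.png

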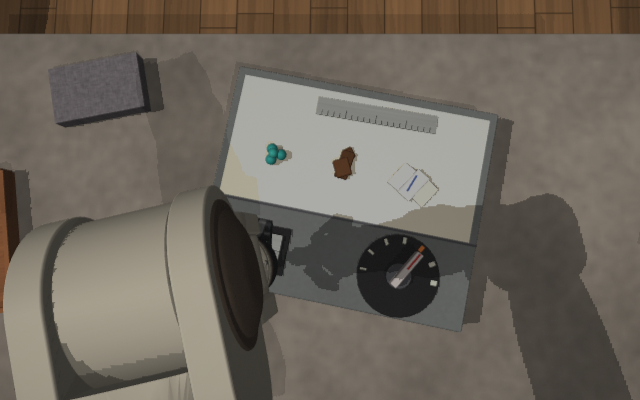

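View pics/l_8.png

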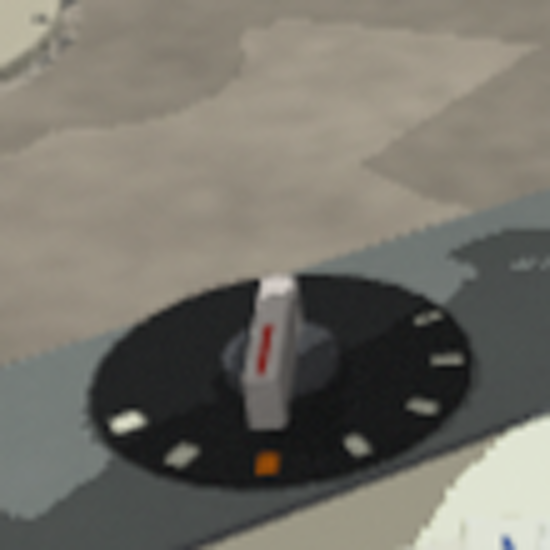

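In the top view the lever tip (~420,250) points at the orange mark, so it is clicked into step 5. The finger is above the raised green-dotted half of the rocker, and I'll press it down gradually.

Emit:
jog_arm(moves=[[0.001, 0, -0.012, 0], [0.001, 0, -0.022, 0], [0.001, 0, -0.026, 0], [0.001, 0, -0.028, 0], [0.001, 0, -0.03, 0], [0.001, 0, -0.031, 0], [0.001, 0, -0.032, 0], [0.001, 0, -0.032, 0]])

```text
time: 7.9
ee_pos: [0.5442, 0.1333, 0.0742]
tcp_rot: [3.141, -0.0, 1.376]
contact_force: [0.1, -0.5, 1.8]
opening: 0.0001
```

```bash
python3 snap2.py 9
```

```text
7.9 [0.54420317 0.13327042 0.0741546 ] [ 3.14125817e+00 -1.38466381e-04  1.37641663e+00] [ 0.14892959 -0.51659332  1.78117504]
```

View pics/s_9.png

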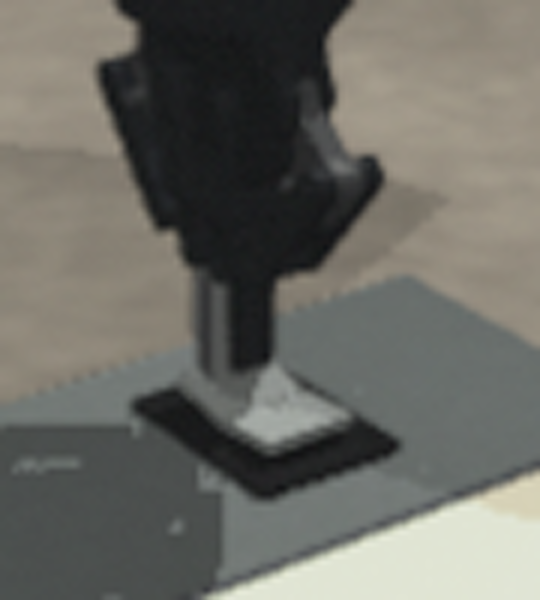

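The finger has touched the rocker at about 2 N. I'll keep pressing.

Emit:
jog_arm(moves=[[0, 0, -0.001, 0], [0, 0, -0.002, 0], [0, 0, -0.003, 0], [0, 0, -0.0035, 0], [0, 0, -0.004, 0], [0, 0, -0.004, 0]])

```text
time: 8.5
ee_pos: [0.5441, 0.1333, 0.07]
tcp_rot: [3.142, -0.0, 1.376]
contact_force: [-1.0, -0.0, 2.8]
opening: 0.0001
```

```bash
python3 snap2.py 10
```

```text
8.5 [0.54408514 0.13333293 0.07003658] [ 3.14158510e+00 -1.37056040e-04  1.37649636e+00] [-0.95191376 -0.01235822  2.79540972]
```

View pics/s_10.png

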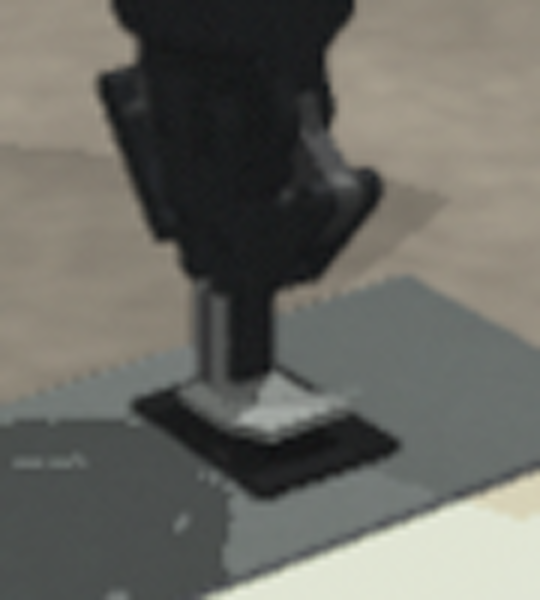

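Emit:
jog_arm(moves=[[0, 0, -0.0005, 0], [0, 0, -0.001, 0], [0, 0, -0.001, 0]])

```text
time: 8.85
ee_pos: [0.5441, 0.1334, 0.0699]
tcp_rot: [3.141, -0.0, 1.377]
contact_force: [-5.4, 0.3, 10.3]
opening: -0.0
```

The rocker has reached its stop: force rose to 10 N and z held at 0.070, the predicted ON height. I'll lift off and move away.

Emit:
jog_arm(moves=[[0, 0, 0.003, 0], [0, 0, 0.01, 0], [0, 0, 0.03, 0], [0, 0, 0.06, 0], [0, 0, 0.1, 0], [0, 0, 0.14, 0], [-0.03, 0.03, 0.14, 0], [-0.06, 0.06, 0.14, 0], [-0.09, 0.09, 0.14, 0], [-0.12, 0.12, 0.14, 0], [-0.15, 0.15, 0.14, 0], [-0.18, 0.18, 0.14, 0], [-0.21, 0.21, 0.14, 0], [-0.24, 0.24, 0.14, 0], [-0.27, 0.27, 0.14, 0], [-0.3, 0.3, 0.14, 0], [-0.31, 0.33, 0.14, 0], [-0.31, 0.35, 0.14, 0], [-0.31, 0.35, 0.14, 0], [-0.31, 0.35, 0.14, 0]])

```text
time: 10.52
ee_pos: [0.2336, 0.4838, 0.2085]
tcp_rot: [-3.142, 0.001, 1.378]
contact_force: [0.1, 0.3, 1.0]
opening: -0.0
```

```bash
python3 snap2.py 11
python3 - <<'E'
import cv2
im=cv2.imread("pics/tf_11.png")
a=cv2.resize(im[215:325,240:450],None,fx=3.8,fy=3.8,interpolation=cv2.INTER_CUBIC); cv2.imwrite("pics/c11.png",a)
E
```

```text
10.5167 [0.2336366  0.48379935 0.20848982] [-3.14153948e+00  1.18101739e-03  1.37809503e+00] [0.12845031 0.31382171 0.98198892]
```

View pics/c11.png

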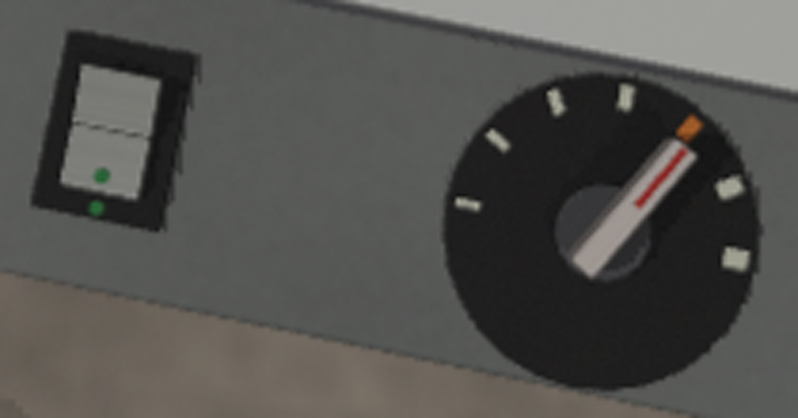

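View pics/s_11.png

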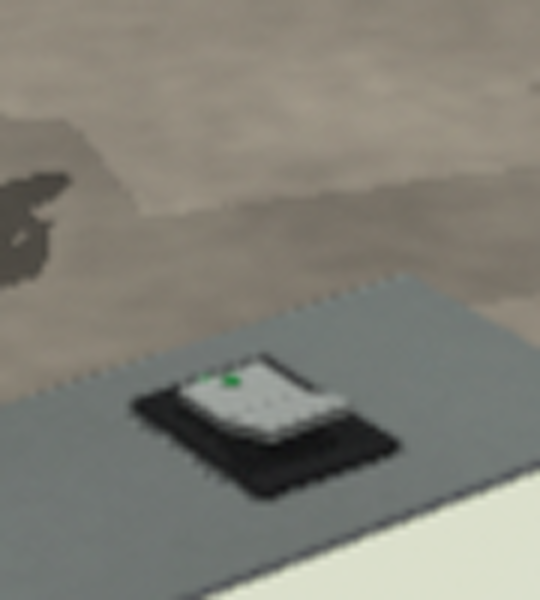

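View pics/sf_11.png

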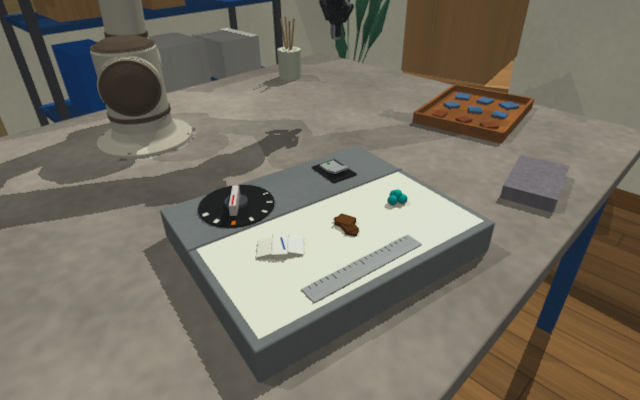

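Run:
```python
from h import *
from station import workorder
p=eyes.camera_params("top")
t=cast(px([(682,148),(586,268)],3.8,(240,215)),.092,p); d=t[0]-t[1]
print("lever box deg",np.degrees(np.arctan2(d[1],d[0])+.190813))
im,D=eyes.grab_frame("top")
for u,w in [(265,262),(266,257),(272,236),(270,243)]:
    z=D[w,u]; q=np.array([(u-p['cx'])/p['fx']*z,(w-p['cy'])/p['fy']*z,z]); print((u,w),p['eye']+R.from_euler('xyz',p['orientation']).as_matrix()@q)
a=cv2.imread("pics/top0.png").astype(int)[60:205,225:500]; b=im[60:205,225:500,::-1].astype(int)
print("finds diff px>40:",(np.abs(a-b).max(2)>40).sum())
workorder.finish_job()
```

```text
lever box deg -27.783111151945842
(265, 262) [0.54074806 0.13583752 0.06971014]
(266, 257) [0.5486919  0.13443275 0.06962428]
(272, 236) [0.58220209 0.12458536 0.07674728]
(270, 243) [0.57106707 0.12807367 0.07281297]
finds diff px>40: 0
the job is handed in; nothing more can be done
```

I set the selector to step 5 and then switched the rocker on, and handed the job in after about 11 s of robot time.

- **Selector:** It started at step 3. I pushed the lever clockwise with the closed fingertip through two clicks (3 to 4, 4 to 5). The top view shows it pointing at the orange mark. My measured lever angle was -27.8° against the nominal -30°, which I put down to reading pixels by hand. The second click came a few degrees later than half-way, so I nudged the lever slightly further before it jumped.
- **Rocker:** I pressed the green-dotted end only after the lever had clicked into step 5. It reached its stop at about 10 N. Depth readings now show the near half level at 0.0697 m and the far half raised to 0.077 m.
- **Finds and ruler:** A before-and-after comparison of the top view showed no change in the panel area. The arm was clear of everything when I handed in.

No check failed; the small lever-angle difference was the only disagreement.

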